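Centre-punch the scribed cross on a bracket blank

ROBOT

A 6-joint arm with a two-finger parallel gripper is mounted at the origin on a cart in front of the work surface, level with it; the furniture and walls round the work are solid. World frame = base frame: x ahead of the robot, y to its left, z up, the work surface at z = 0. Lengths are in mm, angles in rad, forces in N, time in s.
With the tool pointing down it reaches from about 300 to 775 mm from the base axis. Payload 14.6 kg.
Tool frame: the origin (TCP) lies midway between the tips of the shut fingers; the grasp point (between the pads) lies behind it (ctrl.hold_point_z is the z of the grasp point in the tool frame, in mm); z points along the fingers, y is the line along which they close (so a half turn about z gives the same grasp; the last joint's range is limited). The gripper opens to 85 mm and grips with 20 to 120 N. Pads are 22 mm wide; open, the fingers measure 114 mm over their backs; the gripper's body (76 mm by 85 mm) begins 54 mm behind the grasp point. The pads swing forward as they close: fully open they stand 13 mm farther back than shut.
Start: joints at [1.245, 0.3, 1.521, -0, 1.321, -0.067], TCP at [140.754, 531.674, 231.281] pointing down, gripper open.
Joint ranges: [-3.03, 3.03], [-0.79, 2.21], [0.23, 2.52], [-1.04, 4.18], [0, 3.07], [-2.55, 2.55]. Speed limits (rad/s): [2.22, 2.22, 2.57, 3.14, 3.14, 3.14].

INTERFACE

Orientations are given as a unit quaternion [x, y, z, w].
In Python, from station import state, eyes, ctrl gives the robot as it stands. The module is installed in compiled form; this text tells all that it offers.
- The arm moves only by the shell command python3 -m jog 'ROWS' [FORCE]. ROWS is JSON, one flat list of numbers, 7 for each row, row after row: the turn, a rotation vector about the tool's x, y, z in degrees, then the shift along the tool's x, y, z in mm, then the closure, from -1 (fully open) to 1 (shut). In form: [rx, ry, rz, dx, dy, dz, gripper, rx, ry, rz, dx, dy, dz, gripper, ...]. A call has 1 to 8 rows; each row shifts and turns the commanded pose from where the row before left it, along the tool's axes as they then stand; what a row does not reach is not made up. A row lasts 1/12 s, in which the tool goes at most 41.7 mm and 7.16 degrees, less where a joint would pass 70% of its speed; a pose out of reach is approached as far as the arm can. A call with a gripper value outside its range is refused whole. The fingers move at their own pace and stop on an object; FORCE is the grip in N (left out, the last holds). Time passes only in rows, so rows that do not move let the fingers close. It gives the time, the measured TCP pose, the force, the opening and the grip force at its end, in the units of the state.
- state(): the state, without advancing time (a new reading comes with each control period).
- eyes.grab_frame(name): name is "scene" or "top"; returns the picture (384x512x3 uint8, red, green, blue); there is no depth.
- eyes.camera_params(name): a dict with "vfov" (degrees; the focal length in pixels is half the picture's height over the tangent of half this angle, whatever the lens; pixels are square), "cx", "cy" (the principal point, pixels), "extrinsics" (4x4, takes a point from camera to world coordinates). Camera axes: x right, y down, z forward; pixel columns grow to the right and rows downward; lengths in mm; the calibration is good to about 2 mm. A picture is of the moment at which its call begins. camera_params takes no time and is no camera call.
- ctrl.hand_in(): hands the job in; it is judged then, once.
The state is a dict: "clock": time; "joints": joint angles; "dq": joint speeds; "effort": joint torques, N m; "eef_pos": TCP position; "orientation": TCP orientation; "ft_force": force on the tool from outside, world axes, zero at the start; "torque": the same for the moment, N m; "finger_gap": finger opening in mm; "grip_force": force on a finger pad.
Only numpy, scipy, OpenCV 4.12 (cv2) and the standard library are available. Lean on these libraries where they do the work, as an engineer would, in place of code of your own. Each camera call takes 0.05 s, during which the arm holds its last target. There are 200 camera calls.

TASK

Take the automatic centre punch out of its wooden holder, set it upright with its point on the scribed cross of the bracket blank and press straight down, never harder than 20 N, until its spring snaps. Do not press it on any other part of the blank; then set it gently back upright in its holder, fully down on its collar, and let go without disturbing the other things on the bench.

Things in the scene. Friction and masses are not known exactly. Their poses are not given: they have to be found in the camera images.
- punch_grip (a point): Automatic (spring-loaded) centre punch, loose, about 0.3 kg, upright in the holder. This point: on its axis, middle of the round knurled aluminium barrel (17 mm diameter), where to grip it. z: the axis, up to the red cap. The barrel ends 34 mm above this point and 28 mm below, at a collar (25 mm diameter, 6 mm thick).
- punch_foot (a point): On the punch's axis, 74 mm below punch_grip, fixed to the catch inside: it jumps up 3 to 4 mm when the spring snaps. The point's end is up to 11 mm above or below it. Pressing: about 2 N at first, +6 N per mm, to a peak of 12 to 17 N; there the catch gives way and the force drops at once, by 3 N or more even on a springy arm. Pressed a few mm further it stands on a hard stop and the force climbs past 20 N.
- cross (a point): Where two white scribed lines cross in a blue patch, 48x50 mm, on the fixed steel bracket blank, 26 mm above the worktop. x points along the blank away from the dark strap that holds it down; the blank's end edge is 32 mm from the cross, the strap's near edge 78 mm away, its bolts 17 mm higher than the blank's top. z is up.
- holder_mouth (a point): Centre of the mouth of the vertical hole in the fixed wooden holder block (64x64x60 mm high, on a thin dark steel foot). Hole: 15 mm diameter, 60 mm deep, edge chamfered. The punch hangs in it by its collar, which rests on the top face (punch_grip then 34 mm above this point).
- ball_bearing: Ball bearing, 52 mm across, 15 mm high, lying flat; origin under its centre. Leave alone.
- angle_piece: Dark offcut of angle iron, 45x50x50 mm; origin at the centre of its underside. Leave alone.
- pipe_offcut: Short grey pipe offcut standing upright, 42 mm across, 65 mm high; origin at the centre of its underside. Leave alone.
- nut_0: Hexagon nut, 24x27x12 mm; origin at the centre of its underside. Leave alone.
- coffee_mug: Cream mug, 82x117x94 mm; origin at the centre of its underside. Leave alone.
- try_square: Try square with a wooden stock, 160x100x17 mm, lying; origin at the centre of its underside. Leave alone.
- masking_tape: Roll of masking tape, 105 mm across, 26 mm high, lying; origin at the centre of its underside. Leave alone.
- blank: The bracket blank: steel plate 140x60x6 mm on a 20 mm wooden packing, strapped to the bench, fixed; 140x86 mm over all. Origin on the worktop under its centre, x along its length towards the end with the cross, which is 38 mm from the origin.
- punch: The punch as a whole; origin on the axis at the collar's underside, 34 mm below punch_grip. Under it: a sleeve (11 mm diameter, 22 mm long), then the 5 mm point, whose end lies 29 to 51 mm below this origin, different each time and hidden in the holder. It springs back when lifted and can be pressed again.
- holder: The wooden holder block, fixed; origin on the worktop under the hole.
Things that resemble listed ones, but are neither listed nor needed, are in the scene too. Of the things shaped like the holder, the wooden one is meant.

How it is judged:
By the outcome, as a careful person would: the job done as asked, in the order asked, and still so for the second after the job is handed in, with the robot touching nothing.
It also fails if it takes over 61 s, if anything falls off the work surface, if the arm or the gripper's body presses on something with over 40 N, if the wrist force passes 120 N, or if a joint passes its speed limit or range.

## Working session

There is one attempt and no reset: what is moved stays moved. The work goes in short steps, Python scripts to look and compute and a shell command to move; the robot and the scene stay as the last step left them, time stands still between calls to the robot, and variables do not carry over. Pictures are saved under pics/ and viewed, at most 10 in all, crops included, and the job is handed in when it is done.

```bash
mkdir -p pics
python3 - <<'E'
from station import state, eyes, ctrl
import cv2
print(state(), ctrl.hold_point_z)
for n in ("scene","top"):
    im=eyes.grab_frame(n); cv2.imwrite(f"pics/{n}0.png",im[:,:,::-1])
    p=eyes.camera_params(n); print(n,p)
E
```

```text
{'clock': 0.0, 'joints': array([ 1.24541362e+00,  3.00509376e-01,  1.52163647e+00,  2.44346159e-06,
        1.32069115e+00, -6.66087900e-02]), 'dq': array([ 0.0018631 , -0.00038166, -0.00129497, -0.0013682 , -0.00114384,
        0.00017492]), 'effort': array([ 2.12562418e-04, -5.43500447e+01, -3.61801636e+01,  1.53408200e-05,
        3.81862134e-03, -2.87151785e-06]), 'eef_pos': array([140.66854035, 531.44574541, 230.67688785]), 'orientation': array([ 1.29026526e-01,  9.91640947e-01, -6.10026024e-04, -1.22324007e-04]), 'ft_force': array([0.36599802, 0.11035666, 0.43686553]), 'torque': array([ 0.07060342, -0.06018185,  0.06171402]), 'grip_force': 0.0, 'finger_gap': 85.33063652609145} -18.700000000000003
scene {'vfov': 48.60270999980436, 'cx': 254.4883800026592, 'cy': 191.5100302807016, 'extrinsics': array([[ 7.13561175e-01, -4.10026954e-01,  5.68074244e-01,
        -3.87068300e+02],
       [-7.00584787e-01, -4.21520557e-01,  5.75761562e-01,
        -9.54991117e+02],
       [ 3.37721231e-03, -8.08825270e-01, -5.88039350e-01,
         1.03088996e+03],
       [ 0.00000000e+00,  0.00000000e+00,  0.00000000e+00,
         1.00000000e+00]])}
top {'vfov': 56.11868753776929, 'cx': 254.08404091813668, 'cy': 193.74028220141253, 'extrinsics': array([[ 2.27335656e-02, -9.90778475e-01,  1.33570946e-01,
         3.76070970e+02],
       [-9.99635915e-01, -2.44696274e-02, -1.13699237e-02,
        -5.48632673e+01],
       [ 1.45335069e-02, -1.33263836e-01, -9.90974030e-01,
         1.16096129e+03],
       [ 0.00000000e+00,  0.00000000e+00,  0.00000000e+00,
         1.00000000e+00]])}
```

Run:
```python
import cv2
for n in ("scene","top"):
    im=cv2.imread(f"pics/{n}0.png"); cv2.imwrite(f"pics/{n}0b.png",cv2.resize(im,(800,600),interpolation=cv2.INTER_CUBIC))
```

```text
(no output)
```

View pics/scene0b.png

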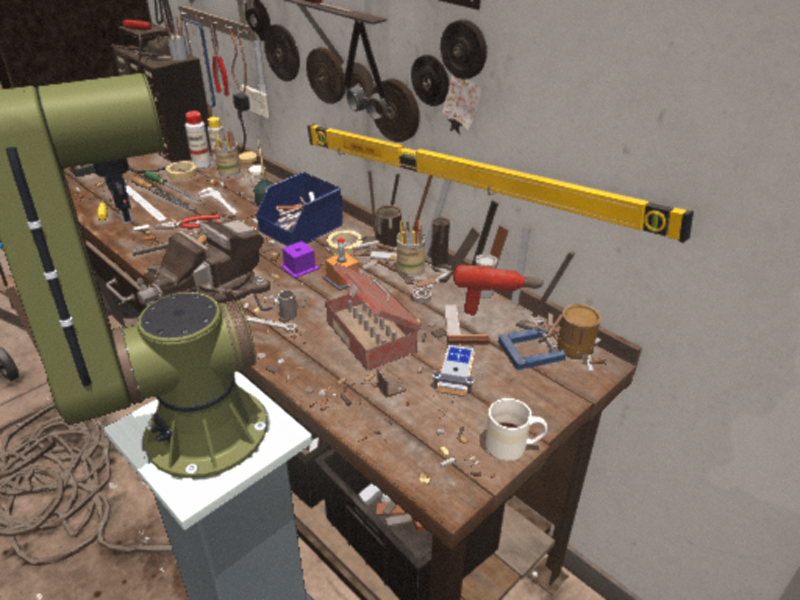

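View pics/top0b.png

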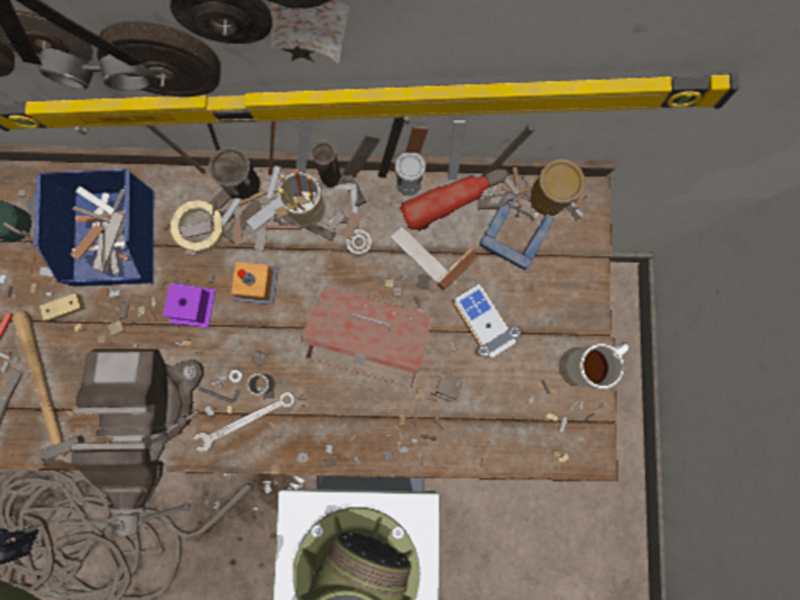

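The scene view shows the punch (red cap) in the orange wooden holder at about (341,262) of the 800-wide picture, with the cross at (457,352). In the top view the holder is at (250,281) and the cross at (473,300). Next I measure with masks and close crops.

```bash
cat > h.py <<'E'
from station import state, eyes, ctrl
import cv2, numpy as np
from scipy.spatial.transform import Rotation as R
def ray(n,u,v):
    p=eyes.camera_params(n); f=192/np.tan(np.radians(p['vfov'])/2); E=p['extrinsics']
    d=E[:3,:3]@np.array([(u-p['cx'])/f,(v-p['cy'])/f,1]); return E[:3,3],d/np.linalg.norm(d)
def plane(n,u,v,z):
    o,d=ray(n,u,v); return o+d*(z-o[2])/d[2]
def tri(a,b):
    (o1,d1),(o2,d2)=ray('scene',*a),ray('top',*b)
    s=np.linalg.lstsq(np.c_[d1,-d2],o2-o1,rcond=None)[0]; p,q=o1+s[0]*d1,o2+s[1]*d2
    return (p+q)/2,np.linalg.norm(p-q)
def proj(n,P):
    p=eyes.camera_params(n); f=192/np.tan(np.radians(p['vfov'])/2)
    c=np.linalg.inv(p['extrinsics'])@np.r_[P,1]; return c[0]/c[2]*f+p['cx'],c[1]/c[2]*f+p['cy']
def crop(n,im,u,v,w=25,h=25,k=10):
    return cv2.resize(im[v-h:v+h,u-w:u+w],None,fx=k,fy=k,interpolation=cv2.INTER_CUBIC)
E
python3 - <<'E'
from h import *
S=cv2.imread('pics/scene0.png');T=cv2.imread('pics/top0.png')
a=[crop('',S,218,168,20,15),crop('',T,160,180,20,15)]
b=[crop('',S,292,231,20,15),crop('',T,303,192,20,15)]
cv2.imwrite('pics/c1.png',np.vstack([np.hstack(a),np.hstack(b)]))
for n,im,box in (('scene',S,(205,240,145,185)),('top',T,(145,180,165,200))):
    x0,x1,y0,y1=box; h=cv2.cvtColor(im,cv2.COLOR_BGR2HSV)[y0:y1,x0:x1].astype(int)
    red=((h[...,0]<6)|(h[...,0]>174))&(h[...,1]>150)&(h[...,2]>100)
    org=(abs(h[...,0]-14)<5)&(h[...,1]>130)&(h[...,2]>120)
    for nm,m in(('red',red),('org',org)):
        v,u=np.nonzero(m); print(n,nm,len(u),u.mean()+x0,v.mean()+y0,u.min()+x0,u.max()+x0,v.min()+y0,v.max()+y0)
E
```

```text
scene red 10 217.5 153.2 216 219 152 154
scene org 122 219.59016393442624 168.21311475409837 208 229 162 181
top red 18 154.05555555555554 174.77777777777777 152 156 173 177
top org 370 160.02162162162162 179.15945945945947 148 171 168 190
```

View pics/c1.png

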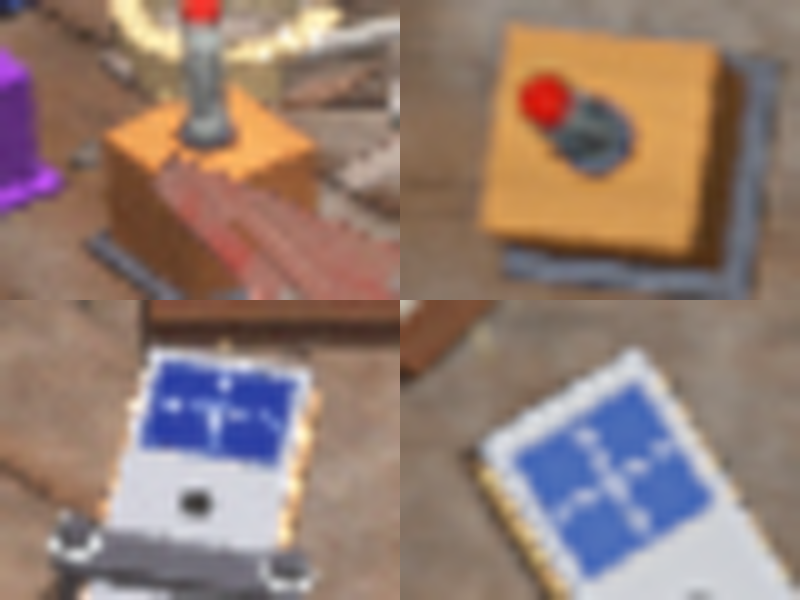

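The crops show the punch in the holder, upright with its red cap, and the cross centre at crop (615,480) top and (217,412) scene. The holder's top corners are at crop (510,25), (722,45), (690,255), (485,230).

Run:
```python
from h import *
f=lambda x,y,u0,v0:(u0+(x+.5)/10-.5,v0+(y+.5)/10-.5)
T=lambda x,y:f(x-400,y,140,165); TB=lambda x,y:f(x-400,y-300,283,177)
S=lambda x,y:f(x,y,198,153); SB=lambda x,y:f(x,y-300,272,216)
for z in (60,65):
    c=[plane('top',*T(*p),z) for p in((510,25),(722,45),(690,255),(485,230))]
    print(z,np.mean(c,0),[np.linalg.norm(c[i]-c[i-1]) for i in range(4)],np.degrees(np.arctan2(*(c[0]-c[1])[[1,0]])))
sc=[plane('scene',*S(*p),62) for p in((105,133),(318,150))]; print('scene L/R corners mid',np.mean(sc,0), 'dist',np.linalg.norm(sc[0]-sc[1]))
print('collar top',plane('top',*T(593,135),66),plane('scene',*S(206,132),66))
print('cap',tri((217.5,153),(154.05,174.78)))
print('cross',tri(SB(217,412),TB(615,480)),plane('top',*TB(615,480),26),plane('scene',*SB(217,412),26))
q=[plane('top',*TB(*p),26) for p in((635,382),(712,492),(590,578),(517,460))]
print('patch',np.mean(q,0),[np.linalg.norm(q[i]-q[i-1]) for i in range(4)])
e=[plane('top',*TB(*p),26) for p in((482,443),(638,348))];d=e[1]-e[0];print('edge',e,'edge dir',np.degrees(np.arctan2(d[1],d[0])))
print('tool y dir',R.from_quat(state()['orientation']).as_matrix().round(3))
```

```text
60 [565.13584155 225.10869965  60.        ] [np.float64(64.53858641777568), np.float64(66.02837446271504), np.float64(66.31024545544116), np.float64(63.59658136898553)] 85.98218209199241
65 [564.27720613 223.83721095  65.        ] [np.float64(64.24548534715875), np.float64(65.72850754091971), np.float64(66.00909842054867), np.float64(63.307758400875215)] 85.98218209199247
scene L/R corners mid [565.28844139 225.6248561   62.        ] dist 91.44107901166814
collar top [565.07822861 226.33874245  66.        ] [564.59325412 227.8842147   66.        ]
cap (array([562.8314903 , 224.52257221, 130.40528   ]), np.float64(0.9971923131908814))
cross (array([ 529.42152946, -226.09022744,   29.87685772]), np.float64(1.1280423935701775)) [ 530.37777355 -227.061812     26.        ] [ 532.45272183 -222.98122432   26.        ]
patch [ 531.06868646 -226.5905512    26.        ] [np.float64(45.76286737972799), np.float64(42.72142914024466), np.float64(48.11512262856623), np.float64(44.02140702770673)]
edge [array([ 541.23003363, -184.53552471,   26.        ]), array([ 573.19213585, -234.25862468,   26.        ])] edge dir -57.26701415602771
tool y dir [[-0.967  0.256 -0.   ]
 [ 0.256  0.967 -0.001]
 [ 0.    -0.001 -1.   ]]
```

```bash
python3 -m jog '[0,0,0,-30.5,-11.7,0,-1, 0,0,0,-30.5,-11.7,0,-1, 0,0,0,-30.5,-11.7,0,-1, 0,0,0,-30.5,-11.7,0,-1, 0,0,0,-30.5,-11.7,0,-1, 0,0,0,-30.5,-11.7,0,-1, 0,0,0,-30.5,-11.7,0,-1, 0,0,0,-30.5,-11.7,0,-1]' 40
python3 -m jog '[0,0,0,-30.5,-11.7,0,-1, 0,0,0,-30.5,-11.7,0,-1, 0,0,0,-30.5,-11.7,0,-1, 0,0,0,-30.5,-11.7,0,-1, 0,0,0,-30.5,-11.7,0,-1, 0,0,0,-30.5,-11.7,0,-1, 0,0,0,-30.5,-11.7,10,-1, 0,0,0,-30.5,-11.7,10,-1]'
python3 -m jog '[0,0,0,0,0,0,-1,0,0,0,0,0,0,-1]'
python3 - <<'E'
from h import *
s=state(); print(s['clock'],s['eef_pos'],s['ft_force'],s['joints'],s['orientation'])
S=eyes.grab_frame('scene')[:,:,::-1];T=eyes.grab_frame('top')[:,:,::-1]
cv2.imwrite('pics/s1.png',S);cv2.imwrite('pics/t1.png',T)
cv2.imwrite('pics/c2.png',np.hstack([crop('',S,218,150,25,35,16),crop('',T,160,172,25,35,16)])[:600*2:2,::2])
E
```

```text
clock: 0.77
eef_pos: [353.7, 377.5, 231.1]
orientation: [0.129, 0.992, -0.0, -0.0]
ft_force: [-0.2, 0.6, 0.0]
finger_gap: 85.4
grip_force: 0.0
clock: 1.43
eef_pos: [565.8, 224.6, 211.1]
orientation: [0.129, 0.992, 0.0, 0.0]
ft_force: [0.2, -0.0, 0.1]
finger_gap: 85.5
grip_force: 0.0
clock: 1.6
eef_pos: [565.1, 224.6, 209.8]
orientation: [0.13, 0.991, -0.001, -0.001]
ft_force: [-0.1, 0.3, -0.1]
finger_gap: 85.3
grip_force: 0.0
1.6 [565.0563258  224.61777202 209.83976466] [-0.10387777  0.30352774 -0.13048088] [ 3.18125848e-01  4.47584957e-01  1.36998579e+00  2.07177387e-05
  1.32639287e+00 -9.91660414e-01] [ 1.30137303e-01  9.91495273e-01 -5.05128005e-04 -1.07252670e-03]
```

View pics/c2.png

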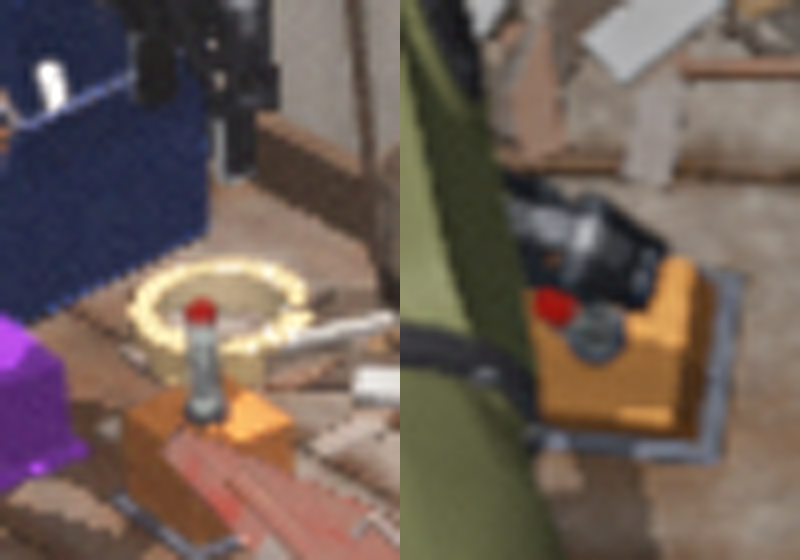

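The scene crop shows the open fingers straddling the punch: tips at (155,100) and (235,180), cap at (200,312). I check the finger midpoint against the projection.

Run:
```python
from h import *
y=np.array([.256,.967,0]);c=np.array([565,224.6,223])
print('pred tips',proj('scene',c-50*y),proj('scene',c+50*y),'seen R',(222.4,137.5),'L',(212.4,127.5))
print('pred axis cap', [proj('scene',[564.8,225.5,z]) for z in (69,97,131,140)], 'seen cap',193+200/8,115+312/8,'collar',193+206/8,115+410/8)
S=cv2.imread('pics/s1.png');h=cv2.cvtColor(S,cv2.COLOR_BGR2HSV).astype(int)[145:160,205:232]
m=((h[...,0]<8)|(h[...,0]>172))&(h[...,1]>120); v,u=np.nonzero(m);print(u.mean()+205,v.mean()+145,len(u))
```

```text
pred tips (np.float64(222.46074009868175), np.float64(138.09579661404263)) (np.float64(211.6006624568802), np.float64(127.66664225489058)) seen R (222.4, 137.5) L (212.4, 127.5)
pred axis cap [(np.float64(218.52376326416808), np.float64(165.34785533610733)), (np.float64(218.21185105853544), np.float64(159.6626275987089)), (np.float64(217.8252079876971), np.float64(152.615279431154)), (np.float64(217.72137764892773), np.float64(150.72276252641205))] seen cap 218.0 154.0 collar 218.75 166.25
217.5 153.2 10
```

```bash
python3 -m jog '[0,0,0,0,0,26,-1,0,0,0,0,0,26,-1,0,0,0,0,0,26,-1,0,0,0,0,0,26,-1,0,0,0,0,0,26,-1,0,0,0,0,0,0,-1,0,0,0,0,0,0,-1]'
python3 -m jog '[0,0,0,0,0,0,0,0,0,0,0,0,0,0.3,0,0,0,0,0,0,0.4,0,0,0,0,0,0,0.5,0,0,0,0,0,0,0.6,0,0,0,0,0,0,0.7,0,0,0,0,0,0,0.8,0,0,0,0,0,0,1]' 40
python3 -m jog '[0,0,0,0,0,0,1,0,0,0,0,0,0,1,0,0,0,0,0,0,1,0,0,0,0,0,0,1]' 60
```

```text
clock: 2.28
eef_pos: [563.9, 226.5, 81.5]
orientation: [0.128, 0.992, -0.0, -0.001]
ft_force: [-0.3, -0.2, 0.5]
finger_gap: 85.4
grip_force: 0.0
clock: 2.95
eef_pos: [564.8, 225.9, 81.8]
orientation: [0.129, 0.992, 0.0, 0.0]
ft_force: [-0.8, 0.8, 5.8]
finger_gap: 15.8
grip_force: 39.0
clock: 3.28
eef_pos: [564.8, 225.9, 81.8]
orientation: [0.129, 0.992, 0.0, 0.0]
ft_force: [0.1, 0.4, 6.3]
finger_gap: 15.7
grip_force: 58.2
```

```bash
python3 -m jog '[0,0,0,0,0,-1,1,0,0,0,0,0,-3,1,0,0,0,0,0,-10,1,0,0,0,0,0,-20,1,0,0,0,0,0,-28,1,0,0,0,0,0,-28,1,0,0,0,0,0,-28,1,0,0,0,0,0,-28,1]' 80
python3 -m jog '[0,0,0,0,0,-4,1,0,0,0,0,0,0,1,0,0,0,0,0,0,1,0,0,0,0,0,0,1]'
python3 - <<'E'
from h import *
S=eyes.grab_frame('scene')[:,:,::-1];T=eyes.grab_frame('top')[:,:,::-1]
cv2.imwrite('pics/s2.png',S);cv2.imwrite('pics/t2.png',T)
u,v=map(int,proj('scene',[565,226,190]))
cv2.imwrite('pics/c3.png',crop('',S,u,v,25,25,12)); print(u,v)
E
```

```text
clock: 3.95
eef_pos: [564.3, 225.7, 229.2]
orientation: [0.129, 0.992, -0.0, -0.0]
ft_force: [1.2, 0.5, -4.0]
finger_gap: 14.8
grip_force: 78.0
clock: 4.28
eef_pos: [564.0, 225.6, 229.3]
orientation: [0.129, 0.992, -0.001, -0.001]
ft_force: [-0.6, -0.1, -4.1]
finger_gap: 15.2
grip_force: 78.0
217 139
```

View pics/c3.png

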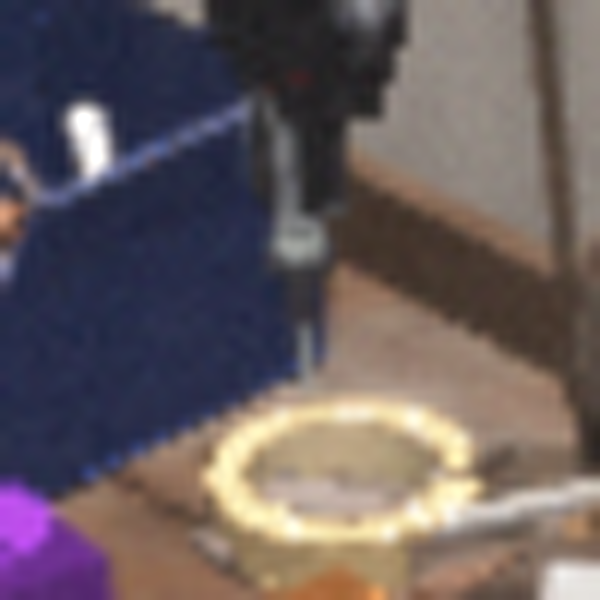

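The scene crop shows the punch hanging vertical in the grip: collar at about (300,245), point end at about (307,383). I carry it over to the blank.

```bash
python3 -m jog '[0,0,0,-2.7,-14.1,0,1,0,0,0,-5,-27,0,1,0,0,0,-5.6,-30,0,1,0,0,0,-5.6,-30,0,1,0,0,0,-5.6,-30,0,1,0,0,0,-5.6,-30,0,1,0,0,0,-5.6,-30,0,1,0,0,0,-5.6,-30,0,1]'
python3 -m jog '[0,0,0,-5.6,-30,0,1,0,0,0,-5.6,-30,0,1,0,0,0,-5.6,-30,0,1,0,0,0,-5.6,-30,0,1,0,0,0,-5.6,-30,0,1,0,0,0,-5.6,-30,0,1,0,0,0,-5,-27,0,1,0,0,0,-3.5,-17,0,1]'
python3 -m jog '[0,0,0,0,0,25,1,0,0,0,0,0,25,1,0,0,0,0,0,20,1,0,0,0,0,0,10,1,0,0,0,0,0,0,1,0,0,0,0,0,0,1,0,0,0,0,0,0,1]'
python3 - <<'E'
from h import *
s=state();print(s['eef_pos'])
S=np.mean([eyes.grab_frame('scene')[:,:,::-1].astype(float) for _ in range(6)],0).astype(np.uint8);T=eyes.grab_frame('top')[:,:,::-1]
cv2.imwrite('pics/s3.png',S);cv2.imwrite('pics/t3.png',T)
print([proj('scene',[531,-226,z]) for z in (26,81,129)])
cv2.imwrite('pics/c4.png',np.hstack([crop('',S,293,220,16,24,24),crop('',T,304,190,16,24,24)])[::1,::1][:1200:2,:1536:2])
E
```

```text
clock: 5.05
eef_pos: [547.2, -0.5, 230.8]
orientation: [0.129, 0.992, -0.0, -0.0]
ft_force: [1.1, 0.4, -3.3]
finger_gap: 15.2
grip_force: 78.2
clock: 5.72
eef_pos: [530.1, -228.7, 230.6]
orientation: [0.13, 0.992, -0.0, -0.001]
ft_force: [-0.5, 0.2, -2.4]
finger_gap: 15.0
grip_force: 78.3
clock: 6.3
eef_pos: [531.8, -226.1, 152.7]
orientation: [0.129, 0.992, -0.0, 0.001]
ft_force: [-0.6, -0.8, -3.0]
finger_gap: 15.0
grip_force: 78.4
[ 531.80941802 -226.12570767  152.72803557]
[(np.float64(293.6140979492368), np.float64(227.3273983925405)), (np.float64(294.5104609887233), np.float64(215.48801577846274)), (np.float64(295.32493846601903), np.float64(204.7301977299004))]
```

View pics/c4.png

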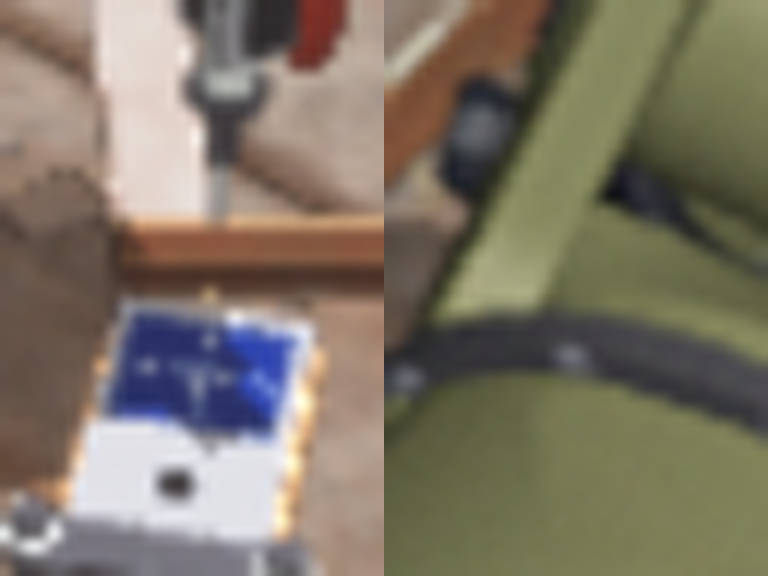

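The scene crop shows the point end at (219,225), above and slightly right of the cross at (200,373). In the top view the arm hides the point. I refine the cross position with sub-pixel centroids.

Run:
```python
from h import *
r=dict(scene=('pics/scene0.png',284,303,218,234),top=('pics/top0.png',292,317,183,208))
res={}
for n,(fn,x0,x1,y0,y1) in r.items():
    im=cv2.imread(fn)[y0:y1,x0:x1].astype(float); s=im[...,0]-im[...,2]
    m=(s>60).astype(np.uint8); c=max(cv2.findContours(m,0,2)[0],key=cv2.contourArea); hull=cv2.fillConvexPoly(np.zeros_like(m),cv2.convexHull(c),1)
    d=cv2.dilate(hull,np.ones((3,3),np.uint8)); w=np.clip(s,0,None)*d; V,U=np.mgrid[y0:y1,x0:x1]
    a=((w*U).sum()/w.sum(),(w*V).sum()/w.sum()); 
    e=cv2.erode(hull,np.ones((3,3),np.uint8)); g=np.clip(im[...,2]-np.median(im[...,2][e>0])-15,0,None)*e
    b=((g*U).sum()/g.sum(),(g*V).sum()/g.sum()); hc=((hull*U).sum()/hull.sum(),(hull*V).sum()/hull.sum())
    for k,p in (('soft',a),('white',b),('hull',hc)): print(n,k,np.round(p,2),plane(n,*p,26).round(1))
E=None
print('tip pred',[proj('scene',[531.8,-226.1,z]) for z in (80,84,88)],'seen 294.8 214.25')
# subpixel of tip column from s3
S=cv2.imread('pics/s3.png').astype(int)
for v in range(207,217): print(v,S[v,290:300].sum(-1)//3)
```

```text
scene soft [293.38 226.83] [ 532.5 -223.6   26. ]
scene white [292.92 226.65] [ 532.  -221.8   26. ]
scene hull [293.24 226.62] [ 532.9 -222.5   26. ]
top soft [303.78 194.66] [ 530.  -226.2   26. ]
top white [303.57 194.64] [ 530.1 -225.5   26. ]
top hull [303.74 194.88] [ 529.3 -226.1   26. ]
tip pred [(np.float64(294.6648192965284), np.float64(215.62044227905318)), (np.float64(294.73171814987234), np.float64(214.7402340458323)), (np.float64(294.7988273576772), np.float64(213.85725811601841))] seen 294.8 214.25
207 [216 213 218 228 101  62  69 106 136 150]
208 [216 215 216 212  94  64  68  96 109 122]
209 [215 217 217 209 104  84  73  86  96 105]
210 [216 219 220 215 155 134 117  91  80  96]
211 [218 220 223 218 172 144 140 131 113  83]
212 [216 220 223 218 171 143 155 155 145 129]
213 [213 214 217 213 165 142 158 161 156 150]
214 [178 179 180 176 147 139 170 166 163 163]
215 [108 108 109 108 103 103 108 105 107 106]
216 [96 95 96 95 97 97 98 97 95 95]
```

```bash
python3 -m jog '[0,0,0,1.4,0.9,12,1,0,0,0,0,0,15,1,0,0,0,0,0,15,1,0,0,0,0,0,10,1,0,0,0,0,0,0,1,0,0,0,0,0,0,1,0,0,0,0,0,0,1]'
python3 - <<'E'
from h import *
print(state()['eef_pos'],state()['ft_force'])
S=np.mean([eyes.grab_frame('scene')[:,:,::-1].astype(float) for _ in range(8)],0).astype(np.uint8)
cv2.imwrite('pics/s4.png',S); cv2.imwrite('pics/c5.png',crop('',S,293,222,16,14,24))
E
```

```text
clock: 7.23
eef_pos: [530.6, -224.8, 100.2]
orientation: [0.129, 0.992, -0.0, 0.001]
ft_force: [-0.6, 0.2, -3.5]
finger_gap: 15.4
grip_force: 78.4
[ 530.55845472 -224.75228666  100.16000536] [-0.60898022  0.24411711 -3.49761541]
```

View pics/c5.png

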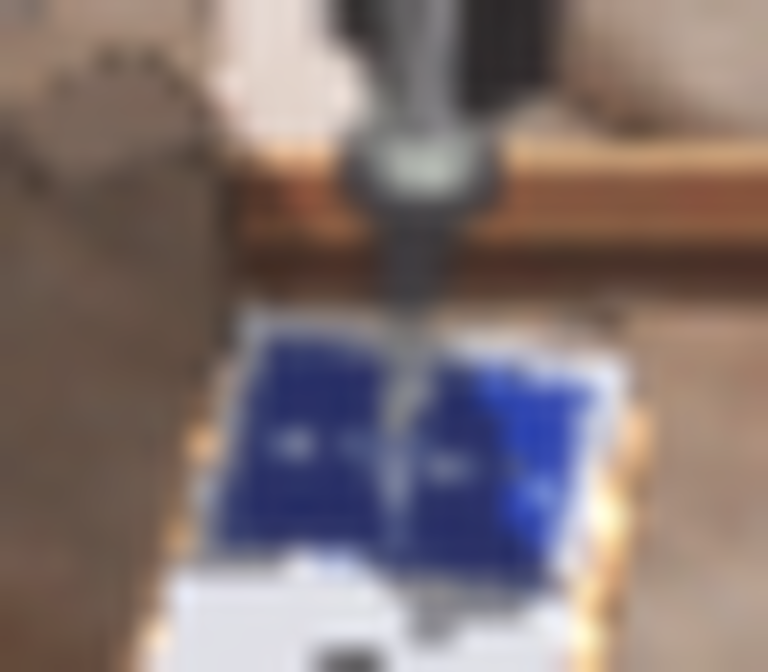

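The crop shows the point end at about (402,430), with the cross at about (399,463). It is aligned sideways and roughly 7 mm above. I descend slowly, watching the force.

```bash
python3 -m jog '[0,0,0,0,0,1.5,1,0,0,0,0,0,1.5,1,0,0,0,0,0,0,1,0,0,0,0,0,0,1]' | grep -E 'eef|ft_'
python3 -m jog '[0,0,0,0,0,0.5,1,0,0,0,0,0,0.5,1,0,0,0,0,0,0,1,0,0,0,0,0,0,1]' | grep -E 'eef|ft_'
```

```text
eef_pos: [530.4, -224.6, 96.5]
ft_force: [0.4, 0.9, -0.7]
eef_pos: [530.4, -224.7, 95.6]
ft_force: [-0.5, -0.3, 3.9]
```

Contact came earlier than the picture suggested, so the point may lie slightly beyond the cross. I lift off and look again.

```bash
python3 -m jog '[0,0,0,0,0,-2,1,0,0,0,0,0,0,1,0,0,0,0,0,0,1,0,0,0,0,0,0,1]' | grep -E 'eef|ft_'
python3 - <<'E'
from h import *
e=state()['eef_pos'];print(e)
S=np.mean([eyes.grab_frame('scene')[:,:,::-1].astype(float) for _ in range(12)],0)
cv2.imwrite('pics/s5.png',S.astype(np.uint8))
k=S[216:236,282:306].astype(np.uint8); Z=cv2.imread('pics/scene0.png')[216:236,282:306]
cv2.imwrite('pics/c6.png',np.hstack([cv2.resize(x,None,fx=16,fy=16,interpolation=cv2.INTER_NEAREST) for x in (k,Z)]))
print('pred tip/contact',proj('scene',[e[0],e[1],28]),proj('scene',[e[0],e[1],26]))
print('pred sleeve', [proj('scene',[e[0],e[1],z]) for z in (e[2]-18.8,e[2]-18.8-22)])
E
```

```text
eef_pos: [530.0, -224.5, 96.9]
ft_force: [-0.1, 0.4, -2.6]
[ 529.99856573 -224.46300412   96.9333648 ]
pred tip/contact (np.float64(293.1405267244531), np.float64(226.83245282785109)) (np.float64(293.1089897577856), np.float64(227.25418096449354))
pred sleeve [(np.float64(293.947190674133), np.float64(216.04533788485935)), (np.float64(293.5893366488436), np.float64(220.8307414040582))]
```

View pics/c6.png

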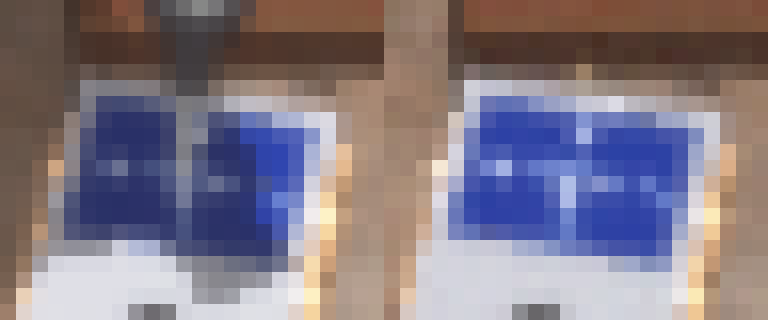

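The white line hides the point end here. I shift the raised point 10 mm sideways over plain blue to calibrate the view against the arm.

```bash
python3 -m jog '[0,0,0,0,0,-2,1,0,0,0,0,0,-2,1,0,0,0,-8.7,-5,0,1,0,0,0,0,0,0,1,0,0,0,0,0,0,1,0,0,0,0,0,0,1]' | grep -E 'eef|ft_'
python3 - <<'E'
from h import *
E=[];I=[]
for _ in range(12): I.append(eyes.grab_frame('scene').astype(float));E.append(state()['eef_pos'])
e=np.mean(E,0);S=np.mean(I,0);cv2.imwrite('pics/s6.png',S[:,:,::-1].astype(np.uint8))
print(e, 'pred tip',proj('scene',[e[0],e[1],e[2]-70.6]))
print('red',list(range(290,301)))
for v in range(217,231): print(v,S[v,290:301,0].astype(int))
E
```

```text
eef_pos: [537.1, -231.4, 101.2]
ft_force: [0.2, 0.3, -2.8]
[ 537.22035453 -231.52400541  101.28543449] pred tip (np.float64(295.989355964182), np.float64(226.2685623370481))
red [290, 291, 292, 293, 294, 295, 296, 297, 298, 299, 300]
217 [ 96  96 103 129 123  89  66  68  79  92 124]
218 [73 73 72 81 81 68 65 66 69 72 76]
219 [74 73 74 79 89 69 65 67 73 80 78]
220 [ 97  95  96 113 163  98  77  82  99 106 102]
221 [118 118 119 148 158 148 131 141 158 161 140]
222 [ 70  84 102 113 131 129 135 129 139 161 174]
223 [ 46  50  52  59  87  83 125  83  89 117 171]
224 [ 42  43  43  55 106  74 123  62  48  56  80]
225 [ 44  47  49  49  60  63 118  58  42  45  72]
226 [56 70 75 79 73 59 62 45 48 44 71]
227 [ 45  50  76 115  82 101  73  50  67  50  76]
228 [ 42  44  60 112  61  55  48  43  51  68 100]
229 [ 44  44  50  78  49  43  43  42  45  52 110]
230 [ 53  53  59  75  51  44  43  44  43  53 112]
```

The point end is seen at (296.0, about 225.9), predicted (296.0, 226.3). The view bias is about 0.35 px in v, so the corrected cross is about (530.6, -224.6), where I was before. I go back and press.

```bash
python3 -m jog '[0,0,0,8.2,5,0,1,0,0,0,0,0,2,1,0,0,0,0,0,1.5,1,0,0,0,0,0,0,1,0,0,0,0,0,0,1,0,0,0,0,0,0,1]' | grep -E 'eef|ft_'
for i in 1; do python3 -m jog '[0,0,0,0,0,0.6,1,0,0,0,0,0,0.6,1,0,0,0,0,0,0,1,0,0,0,0,0,0,1]' | grep -E 'eef|ft_'; done
```

```text
eef_pos: [530.8, -224.9, 97.7]
ft_force: [0.1, -0.7, -3.0]
eef_pos: [530.8, -224.8, 96.8]
ft_force: [1.2, -0.3, -1.8]
```

```bash
python3 -m jog '[0,0,0,0,0,0.5,1,0,0,0,0,0,0.5,1,0,0,0,0,0,0,1,0,0,0,0,0,0,1]' | grep -E 'eef|ft_';python3 -m jog '[0,0,0,0,0,0.5,1,0,0,0,0,0,0,1,0,0,0,0,0,0,1]' | grep -E 'eef|ft_'
```

```text
eef_pos: [530.8, -224.8, 95.9]
ft_force: [0.8, 0.2, 1.9]
eef_pos: [530.8, -224.8, 95.3]
ft_force: [-0.3, -0.4, 3.9]
```

```bash
python3 -m jog '[0,0,0,0,0,0.5,1,0,0,0,0,0,0,1,0,0,0,0,0,0,1]' | grep -E 'eef|ft_';python3 -m jog '[0,0,0,0,0,0.4,1,0,0,0,0,0,0,1,0,0,0,0,0,0,1]' | grep -E 'eef|ft_'
```

```text
eef_pos: [530.9, -224.8, 94.9]
ft_force: [0.4, 0.1, 5.3]
eef_pos: [530.9, -224.8, 94.6]
ft_force: [0.5, -0.2, 6.8]
```

```bash
for i in 1; do python3 -m jog '[0,0,0,0,0,0.3,1,0,0,0,0,0,0,1]' | grep -E 'eef|ft_';python3 -m jog '[0,0,0,0,0,0.3,1,0,0,0,0,0,0,1]' | grep -E 'eef|ft_';done
```

```text
eef_pos: [531.0, -224.8, 94.4]
ft_force: [-0.5, 0.0, 8.0]
eef_pos: [531.0, -224.9, 94.2]
ft_force: [-0.5, -1.4, 8.5]
```

```bash
python3 -m jog '[0,0,0,0,0,0.3,1,0,0,0,0,0,0,1]' | grep -E 'eef|ft_'
```

```text
eef_pos: [531.0, -224.9, 94.0]
ft_force: [-1.2, -0.1, 10.1]
```

```bash
python3 -m jog '[0,0,0,0,0,0.25,1,0,0,0,0,0,0,1]' | grep -E 'eef|ft_'
```

```text
eef_pos: [531.0, -224.9, 93.8]
ft_force: [-0.9, 0.0, 9.9]
```

```bash
python3 -m jog '[0,0,0,0,0,0.25,1,0,0,0,0,0,0,1]' | grep -E 'eef|ft_'
```

```text
eef_pos: [531.1, -224.9, 93.7]
ft_force: [-1.0, 0.3, 10.9]
```

```bash
python3 -m jog '[0,0,0,0,0,0.3,1,0,0,0,0,0,0,1]' | grep -E 'eef|ft_'
```

```text
eef_pos: [531.1, -225.0, 93.4]
ft_force: [-0.7, 0.6, 11.6]
```

```bash
python3 -m jog '[0,0,0,0,0,0.3,1,0,0,0,0,0,0,1]'| grep -E 'eef|ft_'
```

```text
eef_pos: [531.2, -225.0, 93.2]
ft_force: [-1.2, 0.5, 12.8]
```

```bash
python3 -m jog '[0,0,0,0,0,0.3,1,0,0,0,0,0,0,1]' | grep -E 'eef|ft_'
```

```text
eef_pos: [531.2, -225.0, 93.0]
ft_force: [-1.1, 0.7, 12.8]
```

```bash
python3 -m jog '[0,0,0,0,0,0.2,1,0,0,0,0,0,0,1]'| grep -E 'clock|eef|ft_|gri|gap'
```

```text
clock: 13.75
eef_pos: [531.2, -225.0, 92.8]
ft_force: [-1.0, -0.2, 11.9]
finger_gap: 15.4
grip_force: 79.5
```

```bash
python3 -m jog '[0,0,0,0,0,0.2,1,0,0,0,0,0,0,1]' | grep -E 'eef|ft_'
```

```text
eef_pos: [531.0, -224.9, 92.2]
ft_force: [-0.4, -0.3, 6.5]
```

```bash
python3 -m jog '[0,0,0,0,0,0.2,1,0,0,0,0,0,0,1]'| grep -E 'eef|ft_'
```

```text
eef_pos: [530.8, -224.8, 91.5]
ft_force: [-0.4, -0.7, 5.1]
```

Force dropped from about 15 N to about 9 N net, so the spring snapped. I lift and go back.

```bash
python3 -m jog '[0,0,0,0,0,-2,1,0,0,0,0,0,-6,1,0,0,0,0,0,-15,1,0,0,0,0,0,-25,1,0,0,0,0,0,-30,1,0,0,0,0,0,-30,1,0,0,0,0,0,-25,1,0,0,0,0,0,-7,1]'
python3 -m jog '[0,0,0,2.7,14.1,0,1,0,0,0,5,27,0,1,0,0,0,5.6,30,0,1,0,0,0,5.6,30,0,1,0,0,0,5.6,30,0,1,0,0,0,5.6,30,0,1,0,0,0,5.6,30,0,1,0,0,0,5.6,30,0,1]' | grep eef
python3 -m jog '[0,0,0,5.6,30,0,1,0,0,0,5.6,30,0,1,0,0,0,5.6,30,0,1,0,0,0,5.6,30,0,1,0,0,0,5.6,30,0,1,0,0,0,5.6,30,0,1,0,0,0,5,27,0,1,0,0,0,3.5,17,0,1]' | grep eef
python3 -m jog '[0,0,0,0,0,0,1,0,0,0,0,0,0,1,0,0,0,0,0,0,1]'
```

```text
clock: 14.75
eef_pos: [531.3, -224.9, 235.1]
orientation: [0.129, 0.992, -0.001, 0.002]
ft_force: [1.1, -0.7, -3.1]
finger_gap: 14.7
grip_force: 78.7
eef_pos: [546.2, 1.8, 229.0]
eef_pos: [562.6, 229.9, 228.6]
clock: 16.33
eef_pos: [563.3, 226.7, 229.7]
orientation: [0.129, 0.992, -0.001, -0.001]
ft_force: [0.2, -0.4, -3.3]
finger_gap: 15.1
grip_force: 78.4
```

```bash
python3 -m jog '[0,0,0,-1.4,-0.6,0,1,0,0,0,0,0,0,1,0,0,0,0,0,0,1]' | grep eef
python3 - <<'E'
from h import *
S=np.mean([eyes.grab_frame('scene').astype(float) for _ in range(4)],0); B=cv2.imread('pics/s2.png')[:,:,::-1].astype(int)
E=state()['eef_pos'];print(E)
for v in range(132,149): print(v,B[v,211:224,0],S[v,211:224,0].astype(int))
E
```

```text
eef_pos: [565.3, 225.3, 231.2]
[565.20403151 225.77060969 231.36310191]
132 [ 42  40  42  60 120 127 121  98  73  67  68  69  63] [ 40  39  41  60 124 119 108 116  80  65  68  65  67]
133 [ 45  38  43  66 125 123 119 129  76  68  66  67  66] [ 39  37  42  68 144 163 163 143  78  67  66  67  67]
134 [ 41  40  43  80 149 161 154 133  79  71  65  64  65] [ 38  38  43  66 116 158 162 147  85  67  67  69  66]
135 [ 40  39  42  69 102 134 120 104  70  77  72  66  68] [41 40 41 53 70 84 86 78 66 75 71 65 66]
136 [ 40  37  41  56  60  73  66  62  76 128 107  81  75] [ 41  40  39  44  52  58  59  61  95 129 107  79  70]
137 [ 39  39  40  39  41  57  59  58 103 141 140 133 110] [ 38  42  40  39  43  55  57  57 103 139 141 132 105]
138 [ 42  41  41  32  41  57  56  56 104 138 147 149 149] [ 38  38  41  38  43  56  58  58 104 139 145 147 147]
139 [ 41  43  42  38  42  55  54  56 113 146 152 152 151] [ 39  41  40  40  41  54  58  61 114 143 148 153 152]
140 [ 40  35  43  40  47  55  64  62 116 146 149 154 156] [ 39  40  40  42  40  50  73  62 116 143 152 153 150]
141 [ 44  40  42  39  38  63  98 
[... 162 characters left out ...]
124  73 122 148 149 148 149]
143 [ 41  37  41  40  39  61 120  80 134 153 154 154 152] [ 41  42  41  39  39  58 119  83 134 155 155 152 149]
144 [ 37  43  40  46  43  66 124 108 152 158 160 154 156] [ 42  41  41  42  43  62 113 108 152 158 159 158 155]
145 [ 40  46  40  55  70  84 138 151 152 157 163 165 166] [ 41  41  41  56  71  91 137 144 156 158 160 162 165]
146 [ 43  52  72 111 161 168 165 167 163 169 175 176 176] [ 44  47  73 109 160 167 152 164 165 166 173 177 177]
147 [ 69  89 153 165 183 186 187 200 207 225 228 228 227] [ 68  89 153 167 183 184 184 200 212 224 225 228 227]
148 [147 166 185 217 240 239 240 241 239 247 246 247 242] [148 164 185 217 239 237 240 240 238 247 246 247 243]
```

```bash
python3 -m jog '[0,0,0,0,0,20,1,0,0,0,0,0,25,1,0,0,0,0,0,25,1,0,0,0,0,0,20,1,0,0,0,0,0,5,1,0,0,0,0,0,0,1,0,0,0,0,0,0,1]' | grep -E 'eef|ft'
python3 -m jog '[0,0,0,0,0,5,1,0,0,0,0,0,5,1,0,0,0,0,0,5,1,0,0,0,0,0,5,1,0,0,0,0,0,5,1,0,0,0,0,0,0,1,0,0,0,0,0,0,1]' | grep -E 'eef|ft'
```

```text
eef_pos: [565.6, 226.1, 137.5]
ft_force: [0.1, 0.2, -2.2]
eef_pos: [565.1, 225.9, 111.0]
ft_force: [0.1, 0.4, -2.9]
```

```bash
python3 -m jog '[0,0,0,0,0,3,1,0,0,0,0,0,3,1,0,0,0,0,0,3,1,0,0,0,0,0,3,1,0,0,0,0,0,0,1]' | grep -E 'eef|ft'
python3 -m jog '[0,0,0,0,0,3,1,0,0,0,0,0,3,1,0,0,0,0,0,3,1,0,0,0,0,0,0,1,0,0,0,0,0,0,1]' | grep -E 'eef|ft'
```

```text
eef_pos: [564.9, 225.9, 98.5]
ft_force: [-0.1, 0.7, -3.3]
eef_pos: [565.1, 226.0, 90.0]
ft_force: [0.1, 0.2, -2.6]
```

```bash
python3 -m jog '[0,0,0,0,0,2,1,0,0,0,0,0,2,1,0,0,0,0,0,1.5,1,0,0,0,0,0,0,1,0,0,0,0,0,0,1]' | grep -E 'eef|ft'
python3 -m jog '[0,0,0,0,0,0.5,1,0,0,0,0,0,0.5,1,0,0,0,0,0,0,1,0,0,0,0,0,0,1]' | grep -E 'eef|ft'
```

```text
eef_pos: [565.1, 225.9, 84.7]
ft_force: [-0.9, 0.3, -2.9]
eef_pos: [565.2, 226.0, 83.8]
ft_force: [-0.3, 0.6, -2.9]
```

```bash
python3 -m jog '[0,0,0,0,0,0.5,1,0,0,0,0,0,0.5,1,0,0,0,0,0,0,1,0,0,0,0,0,0,1]' | grep -E 'eef|ft'
python3 -m jog '[0,0,0,0,0,0.4,1,0,0,0,0,0,0,1,0,0,0,0,0,0,1]' | grep -E 'eef|ft'
python3 -m jog '[0,0,0,0,0,0.4,1,0,0,0,0,0,0,1,0,0,0,0,0,0,1]' | grep -E 'eef|ft'
```

```text
eef_pos: [565.1, 226.0, 82.7]
ft_force: [-0.3, 0.0, -3.3]
eef_pos: [565.2, 226.0, 82.4]
ft_force: [0.2, -0.2, -3.2]
eef_pos: [565.1, 226.0, 82.0]
ft_force: [-0.5, -0.0, -3.7]
```

```bash
python3 -m jog '[0,0,0,0,0,0.4,1,0,0,0,0,0,0,1,0,0,0,0,0,0,1]' | grep -E 'eef|ft'
python3 -m jog '[0,0,0,0,0,0.4,1,0,0,0,0,0,0,1,0,0,0,0,0,0,1]' | grep -E 'eef|ft'
```

```text
eef_pos: [565.2, 226.0, 81.9]
ft_force: [-1.7, -1.2, 2.1]
eef_pos: [565.3, 226.0, 81.9]
ft_force: [-3.2, -1.7, 6.2]
```

Collar seated at 81.9 mm, the same height as at the pick. I lower the grip force, open and retreat.

```bash
python3 -m jog '[0,0,0,0,0,0,1,0,0,0,0,0,0,1]' 20 | grep -E 'eef|ft|gri'
python3 -m jog '[0,0,0,0,0,0,0.6,0,0,0,0,0,0,0.4,0,0,0,0,0,0,0,0,0,0,0,0,0,-0.5,0,0,0,0,0,0,-1,0,0,0,0,0,0,-1,0,0,0,0,0,0,-1,0,0,0,0,0,0,-1]'| grep -E 'eef|ft|gap'
python3 -m jog '[0,0,0,0,0,-5,-1,0,0,0,0,0,-15,-1,0,0,0,0,0,-25,-1,0,0,0,0,0,-30,-1,0,0,0,0,0,-30,-1,0,0,0,0,0,-25,-1,0,0,0,0,0,-20,-1,0,0,0,0,0,0,-1]'| grep -E 'eef|ft|gap'
python3 -m jog '[0,0,0,30,10,0,-1,0,0,0,30,10,0,-1,0,0,0,30,10,0,-1,0,0,0,30,10,0,-1,0,0,0,30,10,0,-1,0,0,0,0,0,0,-1]' | grep -E 'clock|eef'
python3 - <<'E'
from h import *
S=eyes.grab_frame('scene')[:,:,::-1];T=eyes.grab_frame('top')[:,:,::-1]
S0=cv2.imread('pics/scene0.png');T0=cv2.imread('pics/top0.png')
g=lambda im,u,v:crop('',im,u,v,20,15)
cv2.imwrite('pics/c7.png',np.vstack([np.hstack([g(S,218,162),g(T,160,180)]),np.hstack([g(S0,218,162),g(T0,160,180)])]))
E
```

```text
eef_pos: [565.3, 226.0, 81.9]
ft_force: [-4.0, -1.2, 6.4]
grip_force: 79.7
eef_pos: [565.2, 226.0, 81.2]
ft_force: [0.0, 0.5, -0.0]
finger_gap: 85.4
eef_pos: [566.3, 226.4, 236.4]
ft_force: [-0.2, 0.4, 0.7]
finger_gap: 85.3
clock: 22.87
eef_pos: [429.4, 314.9, 231.4]
```

View pics/c7.png

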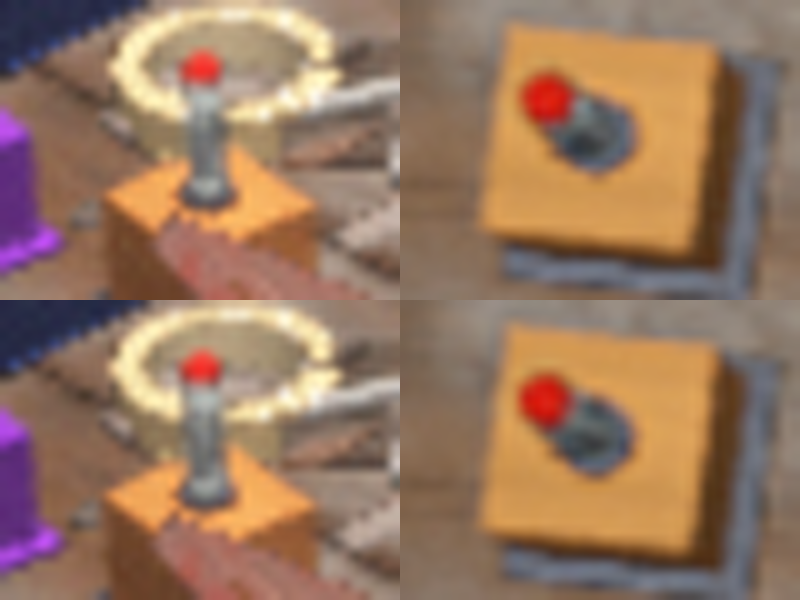

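The final view (top row) matches the start (bottom row): the punch is upright and fully seated, with the red cap at about (200,67) in both.

```bash
python3 -c "
from station import ctrl
print(ctrl.hand_in())"
```

```text
the job is handed in; nothing more can be done
None
```

The job is handed in: the punch snapped on the cross at about 16 N by the readings (placed there to roughly 1–2 mm), after a first touch of about 7 N at nearly the same spot that I lifted off to re-check, and it is back upright in the wooden holder, fully down on its collar and released, at about 23 s on the clock.

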